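# Rock a stuck locating block out of a welding fixture

## Robot

A 6-joint arm with a two-finger parallel gripper is mounted at the origin on the work surface. World frame = base frame: x ahead of the robot, y to its left, z up, the work surface at z = 0. Lengths are in m, angles in rad, forces in N, time in s.
With the tool pointing down it reaches from about 0.375 to 0.975 m from the base axis. Payload 3.8 kg.
Tool frame: the origin (TCP) lies midway between the tips of the shut fingers; the grasp point (between the pads) lies 19 mm behind it; z points along the fingers, y is the line along which they close (so a half turn about z gives the same grasp; the last joint's range is limited). The gripper opens to 85 mm and grips with 20 to 120 N. Pads are 22 mm wide; open, the fingers measure 114 mm over their backs; the gripper's body (76 mm by 85 mm) begins 54 mm behind the grasp point. The pads swing forward as they close: fully open they stand 13 mm farther back than shut.
Start: joints at [-1.239, 0.264, 1.604, -0, 1.274, -0.037], TCP at [0.243, -0.63, 0.231] pointing down, gripper open.
Joint ranges: [-2.63, 2.63], [-0.94, 2.18], [0.31, 2.57], [-1.31, 4.45], [0, 2.66], [-2.55, 2.55]. Speed limits (rad/s): [2.57, 2.57, 3.14, 3.14, 3.14, 3.14].

## Interface

Orientations are given as a rotation vector (axis times angle).
In Python, from workcell import bot gives the robot as it stands.
- The arm moves only by the tool servo_tool, never from a script. Its argument "series" is a list of rows, each a list of 7 numbers: the shift along the world's x, y, z in units of 0.15 m (1.0 is 0.15 m), then the turn, a rotation vector about the world's x, y, z in units of 180 degrees (1.0 is 180 degrees), then the closure, from 0 (fully open) to 1 (shut). A call has 1 to 20 rows; each row is the pose to reach, as a shift and turn from the pose commanded when the call began, turning the shorter way round; what a row does not reach only later rows make up. A row lasts 1/10 s, in which the tool goes at most 50 mm and 8.59 degrees, less where a joint would pass 70% of its speed; a pose out of reach is approached as far as the arm can. A call with a number of a shift or a turn outside -1 to 1 is refused whole. A call with a gripper value outside its range is refused whole. The fingers move at their own pace and stop on an object; "newtons" is the grip in N (left out, the last holds). Time passes only in rows, so rows that repeat a pose let the fingers close. It gives the time, the measured TCP pose, the force, the opening and the grip force at its end, in the units of the state.
- bot.read_state(): the state, without advancing time (a new reading comes with each control period).
- bot.read_camera(name): name is "side" or "top" or "wrist"; returns the picture (384x512x3 uint8, red, green, blue); there is no depth.
- bot.camera_info(name): a dict with "vertical_fov" (degrees; the focal length in pixels is half the picture's height over the tangent of half this angle, whatever the lens; pixels are square), "cx", "cy" (the principal point, pixels), "R" (3x3) and "t" (3): a world point X has camera coordinates R X + t. Camera axes: x right, y down, z forward; pixel columns grow to the right and rows downward; lengths in m; the calibration is good to about 2 mm. The wrist camera is an equidistant fisheye: a pixel r from the principal point sees the ray r / f radians off the axis. A picture is of the moment at which its call begins: read the wrist's pose just before it. camera_info takes no time and is no camera call; for the wrist camera it gives the pose at the moment of the call.
- bot.finish_job(): hands the job in; it is judged then, once.
Trained networks look in the newest picture that a camera, given by its name, has taken for a name from the list of things; names that differ only in an ending like _2 or _b are one class to them, and where a whole thing is asked for, a point or a joint stands for the part that bears it (a point fixed in the world has none). Each returns a list of dicts, best first, with "score" (0 to 1); they miss things now and then, are a little off and sometimes report something else, mostly with a low value. They report only what shows in the picture. A call takes as long as a camera call. They do not tell look-alikes from the thing itself.
- bot.recognise(target, camera): "box" ([left, top, right, bottom] as shares, 0 to 1, of the picture: columns of its width, rows of its height, round what is visible of it).
- bot.trace(target, camera): "mask" (384x512 bool, what is visible of it) and "box" ([left, top, right, bottom] as shares, 0 to 1, of the picture: columns of its width, rows of its height, round what is visible of it).
- bot.mark_of(target, camera): "at" ([row, column] as shares, 0 to 1, of the picture: columns of its width, rows of its height: a listed point, or the origin of a listed thing).
The state is a dict: "time": time; "q": joint angles; "joint_vel": joint speeds; "joint_torque": joint torques, N m; "tool_pos": TCP position; "tcp_rot": TCP orientation; "wrist_force": force on the tool from outside, world axes, zero at the start; "torque": the same for the moment, N m; "width": opening from 0.0 (shut) to 1.0 (fully open); "grip_force": force on a finger pad.
Only numpy, scipy, OpenCV 4.12 (cv2) and the standard library are available. Lean on these libraries where they do the work, as an engineer would, in place of code of your own. Each camera call takes 0.05 s, during which the arm holds its last target. There are 200 camera calls.

## Task

First puff the joint clean: squeeze the clamped air gun's trigger fully and let it spring back. Then work the stuck steel locating block out of the fixture's socket by rocking it side to side, clearly to the left first, then clearly to the right and so on (8 degrees or so each way) while easing it up; do not yank it straight out. Finish still holding it in the gripper, upright, centred and still, just clear above its socket (underside about 15 mm above the rim), with the tools on the table left alone.

Things in the scene. Friction and masses are not known exactly. Their poses are not given: they have to be found in the camera images.
- gun: Air blow gun clamped upside down on a fixed stand; origin under it at table height, y axis along the nozzle (towards the fixture), z up. Barrel low (top 79 mm above the table). Black grip stands up from 64 to 148 mm above the table, 24 mm (x) by 28 mm (y). Stand foot 90 x 80 mm.
- gun_squeeze (a point): Where grip and trigger lever are squeezed together along y: 122 mm above the table, axes as the gun's, midway between the grip's back face (25 mm to -y) and the lever's outer face (25 mm to +y): 50 mm over both at rest, 41 mm fully squeezed. It takes 4 N to start, about 10 N at the end. Lever 18 mm (x) by 8 mm (y), 72 to 142 mm above the table, 14 mm gap to the grip.
- trigger (a joint): Angle of the steel trigger lever, hinged at its low end, rad: 0 sprung out (at rest), 0.18 fully squeezed (stop). It springs back by itself when let go.
- fixture: Fixed steel fixture: base plate 140 (x) by 150 (y) by 10 mm, origin at the centre of its underside, on the table; x roughly away from the robot, y roughly to the robot's left, z up. On it the open socket: outside 47 (x) by 86 mm (y), inside 27 by 66 mm, rim 38 mm and floor 10 mm above the table. Spring housings 18 mm thick stick out 16 mm from its y ends. Left means +y, right -y.
- socket_mouth (a point): Centre of the socket's rim, 38 mm above the table, axes as the fixture's. 12 mm below it, 25 mm to either side along y, two sprung jaws pinch the block with 36 N each: a straight pull takes about 50 N. Leaning it about the jaws by turning the gripper along with it takes about 1 N m and little force; each swing to the other side with a slight rise walks it up a few mm.
- block_mid (a point): Centre of the loose steel locating block (87 mm high, 0.3 to 0.6 kg), 43.5 mm above its underside, axes as the fixture's while seated. Foot 24 (x) by 50 (y) by 42 mm high; above it a flat grip tab 14 (x) by 36 (y) by 45 mm high, its centre 21 mm above this point. At the start the foot stands on the socket floor, this point 15.5 mm above the rim and centred in the socket.
- block: The same block; origin at the centre of its underside. The jaws lose it once it is about 16 mm up and then close by 3 mm each, so do not lean or push it back down there; it clears the rim when 28 mm up. Seated, it can lean about 0.2 rad either way along y, but has only 1.5 mm of play each side along x.
- hammer: Bystander: hammer lying on the table well to the left of the fixture.
- try_square: Bystander: small steel try square lying flat beyond the gun, stock 75 mm, blade 130 mm; origin under the stock's middle.
- tape_measure: Bystander: grey round-backed tape measure, 68 mm across and 34 mm high, lying beyond the fixture; origin under its middle.
Not all that is in view belongs to the job. There is more than one size of the gun; the one meant has the size given above. Of the things shaped like the fixture, the steel one is meant.

How it is judged:
On the way, in this order (a step that is already met when the one before it is completed fails the run):
1. the trigger is squeezed fully (value of joint trigger above 0.14 rad), for 0.1 s.
2. the trigger is let go and has sprung back, the block still seated (value of joint trigger below 0.03 rad and z of block_mid in the frame of socket_mouth below 0.021 m), for 0.1 s.
3. with the foot still gripped in the socket, the block leans left (angle between block_mid's own z axis and vertical above 0.08 rad and ((y of block in the frame of fixture below -0.003 m and y of block_mid in the frame of fixture above -0.003 m) or (y of block in the frame of fixture below 0 m and y of block_mid in the frame of fixture above 0 m) or (y of block in the frame of fixture below 0.003 m and y of block_mid in the frame of fixture above 0.003 m)) and z of block_mid in the frame of socket_mouth below 0.028 m and horizontal distance between block_mid and socket_mouth below 0.02 m), for 0.04 s.
4. with the foot still in the socket, the block leans right (angle between block_mid's own z axis and vertical above 0.08 rad and ((y of block in the frame of fixture above -0.003 m and y of block_mid in the frame of fixture below -0.003 m) or (y of block in the frame of fixture above 0 m and y of block_mid in the frame of fixture below 0 m) or (y of block in the frame of fixture above 0.003 m and y of block_mid in the frame of fixture below 0.003 m)) and z of block_mid in the frame of socket_mouth below 0.034 m and horizontal distance between block_mid and socket_mouth below 0.02 m), for 0.04 s.
At the end, for the whole second after the job is handed in: The block is held in the fingers, touching neither fixture nor gun, still, upright within 8 degrees, its underside 4 to 40 mm above the socket's rim and its centre within 25 mm of the socket's centre line; the trigger is sprung back (below 0.03 rad) (z of block_mid in the frame of socket_mouth between 0.0475 and 0.0835 m and horizontal distance between block_mid and socket_mouth below 0.025 m and angle between block_mid's own z axis and vertical below 0.14 rad and linear speed of block below 0.02 m/s and contact force between the fingers and block above 3 N and contact force between block and fixture below 0.05 N and contact force between block and gun below 0.05 N and value of joint trigger below 0.03 rad); the arm keeps its last pose, push and grip.
It fails at once if the hammer is shifted more than 20 mm (distance of hammer from where it was at the start of the episode above 0.02 m).
It fails at once if the try square is shifted more than 20 mm (distance of try_square from where it was at the start of the episode above 0.02 m).
It fails at once if the tape measure is shifted more than 20 mm (distance of tape_measure from where it was at the start of the episode above 0.02 m).
It also fails if it takes over 45 s, if anything falls off the work surface, if the arm or the gripper's body presses on something with over 40 N, if the wrist force passes 120 N, or if a joint passes its speed limit or range.

## Working session

There is one attempt and no reset: what is moved stays moved. The work goes in short steps, Python scripts to look and compute and a tool call to move; the robot and the scene stay as the last step left them, time stands still between calls to the robot, and variables do not carry over. Pictures are saved under pics/ and viewed, at most 10 in all, crops included, and the job is handed in when it is done.

Besides the shell and the picture viewer there is one more tool, called after ">>>" as name([rows], argument=value, ...), one row to a line, values as JSON. servo_tool: Moves the arm, as the interface text tells. Shifts and turns lie within -1 to 1; 1 stands for 0.15 m of shift or 180 degrees of turn. Its arguments: {"type":"object","properties":{"series":{"type":"array","items":{"type":"array","items":{"type":"number"}}},"newtons":{"type":"number"}},"required":["series"]}

```bash
mkdir -p pics; cat > h.py <<'E'
import numpy as np, cv2
from workcell import bot
def ray(cam,row,col):
    i=bot.camera_info(cam); f=192/np.tan(np.radians(i["vertical_fov"]/2))
    R=np.array(i["R"]);t=np.array(i["t"]);x=col-i["cx"];y=row-i["cy"]
    if cam=="wrist":
        r=np.hypot(x,y);a=r/f;d=np.array([x/r*np.sin(a),y/r*np.sin(a),np.cos(a)]) if r>0 else np.array([0,0,1.])
    else: d=np.array([x/f,y/f,1])
    return -R.T@t,R.T@d
def onz(cam,row,col,z):
    o,d=ray(cam,row,col); return o+d*(z-o[2])/d[2]
def proj(cam,X):
    i=bot.camera_info(cam); f=192/np.tan(np.radians(i["vertical_fov"]/2))
    c=np.array(i["R"])@np.array(X)+np.array(i["t"])
    if cam=="wrist":
        r=np.hypot(c[0],c[1]);k=f*np.arctan2(r,c[2])/r
        return i["cy"]+c[1]*k,i["cx"]+c[0]*k
    return i["cy"]+f*c[1]/c[2],i["cx"]+f*c[0]/c[2]
E
python3 - <<'E'
from h import *
s=bot.read_state();print(s["tool_pos"],s["tcp_rot"],s["width"])
for c in("top","side"):
    im=bot.read_camera(c);cv2.imwrite(f"pics/{c}0.png",im[:,:,::-1])
    i=bot.camera_info(c);print(c,(-np.array(i["R"]).T@np.array(i["t"])).round(3),i["vertical_fov"])
    for t in("gun_squeeze","gun","socket_mouth","fixture","block_mid","hammer","try_square","tape_measure"):
        print(t,[(round(m["score"],2),round(m["at"][0]*384),round(m["at"][1]*512)) for m in bot.mark_of(t,c)])
E
```

```text
[ 0.24309232 -0.62892528  0.22998757] [-3.08619098e+00 -5.75582743e-01  4.65523348e-04] 1.0004707421279058
top [ 0.384 -0.005  1.278] 44.767124846223396
gun_squeeze [(0.94, 166, 409), (0.84, 280, 353), (0.57, 196, 356), (0.33, 196, 261)]
gun [(0.86, 174, 402), (0.85, 200, 343)]
socket_mouth [(0.94, 201, 261), (0.64, 191, 174)]
fixture [(0.75, 203, 258), (0.73, 189, 175)]
block_mid [(0.75, 204, 259), (0.49, 196, 261)]
hammer [(0.89, 269, 113)]
try_square [(0.75, 143, 324)]
tape_measure [(0.94, 137, 202)]
side [ 0.441 -0.864  0.672] 51.29008329404334
gun_squeeze [(0.76, 241, 272), (0.72, 316, 330), (0.61, 228, 170)]
gun [(0.78, 284, 179), (0.75, 284, 269), (0.57, 342, 326)]
socket_mouth [(0.65, 163, 255), (0.61, 205, 257)]
fixture [(0.96, 172, 257), (0.88, 217, 258)]
block_mid [(0.84, 200, 255)]
hammer [(0.74, 153, 188), (0.62, 283, 269)]
try_square [(0.77, 254, 338)]
tape_measure [(0.6, 175, 316)]
```

```bash
cd pics; python3 -c "
import cv2
for c in('top','side'):
    cv2.imwrite(c+'0b.png',cv2.resize(cv2.imread(c+'0.png'),(800,600),interpolation=cv2.INTER_CUBIC))"
```

```text
(no output)
```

View pics/top0b.png

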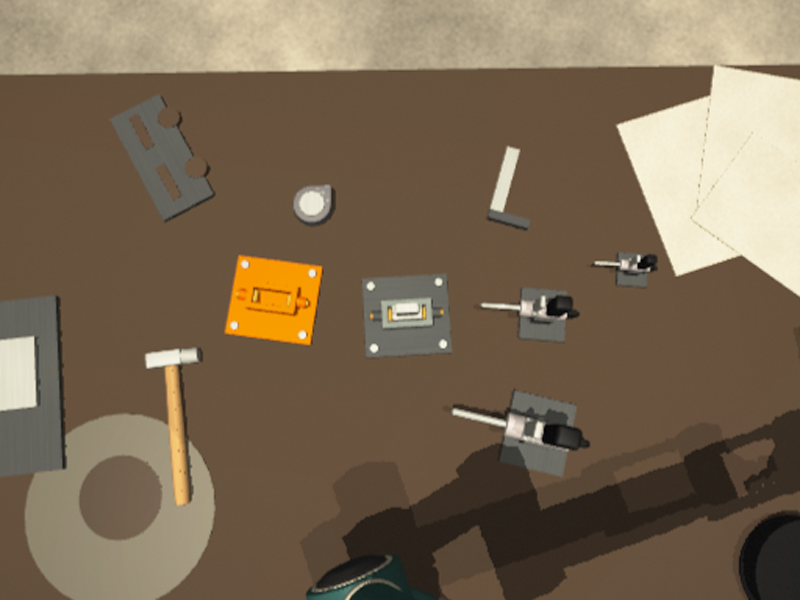

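View pics/side0b.png

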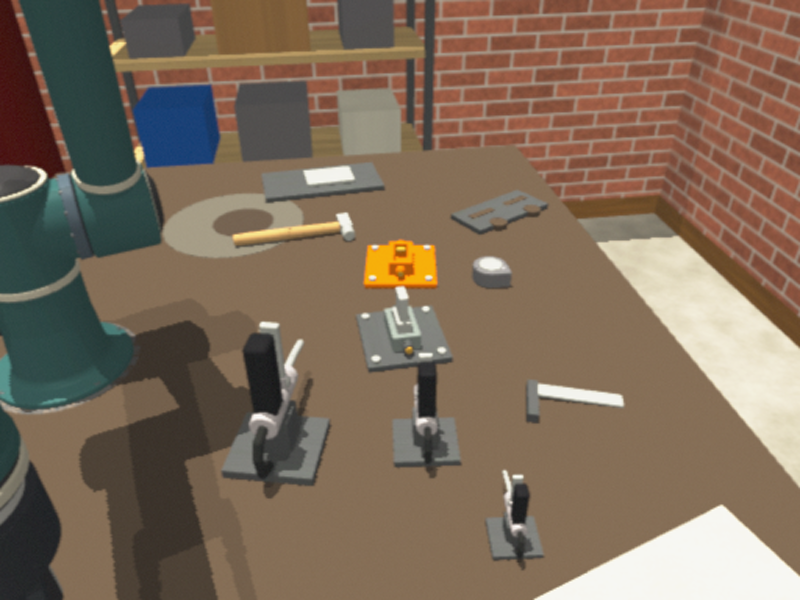

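The orange fixture (275,300) and the steel one (407,315) look alike, and only the steel one holds the block. There are three guns, given in top-picture pixels (800x600): large (540,430), medium (543,312) and small (633,267). The medium gun's foot measures about 46x50 px at 0.59 px/mm, or roughly 80x88 mm, so it fits. I'll measure it and confirm in a crop.

```bash
python3 - <<'E'
from h import *
im=cv2.imread("pics/top0.png")
cv2.imwrite("pics/crop1.png",cv2.resize(im[165:240,220:380],(800,375),interpolation=cv2.INTER_CUBIC))
bot.read_camera("top")
for t,zp in(("fixture",.01),("gun",.0),("block",.087),("gun_squeeze",.122)):
    for m in bot.trace(t,"top"):
        k=np.uint8(m["mask"]);c=np.argwhere(k)
        if len(c)<10: continue
        r=cv2.minAreaRect(c[:,::-1].astype(np.float32))
        P=np.array([onz("top",b,a,zp)[:2] for a,b in cv2.boxPoints(r)])
        print(t,round(m["score"],2),np.round(r[0],1),"ctr",P.mean(0).round(4),"sides",np.linalg.norm(P[1]-P[0]).round(3),np.linalg.norm(P[2]-P[1]).round(3),"ang",np.degrees(np.arctan2(*(P[1]-P[0])[::-1])).round(1))
# stand foot of the medium gun: dark grey pixels
for t,z,at in(("sm",.038,(201,261)),("bm",.0535,(196,261)),("gs",.122,(196,356))):
    print(t,onz("top",*at,z).round(4))
for z,at in((.122,(241,272)),(.0535,(200,255)),(.038,(205,257))): print("side",onz("side",*at,z).round(4))
E
```

```text
fixture 0.84 [259.5 202.1] ctr [ 0.5609 -0.0189] sides 0.155 0.146 ang -87.8
fixture 0.62 [174.9 191.8] ctr [0.5932 0.2135] sides 0.144 0.155 ang -6.9
gun 0.91 [338.8 200.9] ctr [ 0.5616 -0.2386] sides 0.092 0.174 ang -6.7
gun 0.86 [401.  172.5] ctr [ 0.6388 -0.4169] sides 0.107 0.06 ang -90.9
gun 0.85 [333.3 274.7] ctr [ 0.3611 -0.2145] sides 0.128 0.238 ang -14.5
block 0.67 [338.7 200.8] ctr [ 0.5497 -0.2226] sides 0.085 0.156 ang -7.2
gun_squeeze 0.84 [332.9 274.5] ctr [ 0.3638 -0.1933] sides 0.114 0.222 ang -15.8
gun_squeeze 0.78 [405.5 172.5] ctr [ 0.6143 -0.389 ] sides 0.069 0.054 ang -90.9
gun_squeeze 0.6 [339.7 201.4] ctr [ 0.5433 -0.2186] sides 0.081 0.147 ang -7.2
sm [ 0.5592 -0.0225  0.038 ]
bm [ 0.5704 -0.0225  0.0535]
gs [ 0.556  -0.2601  0.122 ]
side [ 0.558  -0.2564  0.122 ]
side [ 0.5568 -0.0156  0.0535]
side [ 0.5617 -0.0175  0.038 ]
```

View pics/crop1.png

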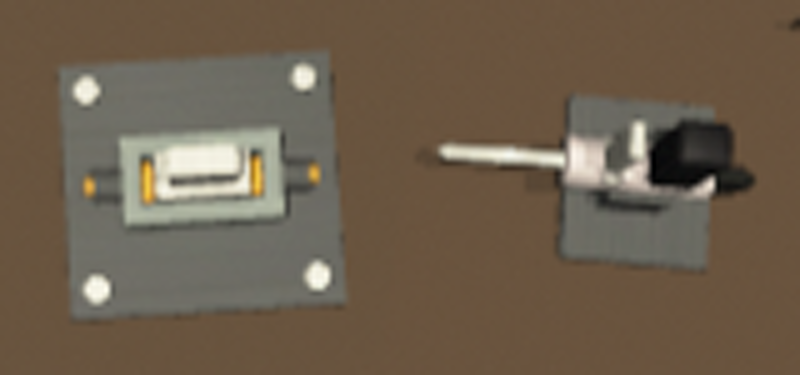

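The medium gun's foot fits, and the steel fixture with its pale block is at crop (203,185). Next I'll hover above the gun.

```bash
cat >> h.py <<'E'
from scipy.spatial.transform import Rotation as Ro
def row(pos,yaw,lean=0):
    "row units to reach pos with tool down, tool y along +-(axis y at yaw), lean deg about axis x (neg=top to +y)"
    s=bot.read_state();R0=Ro.from_rotvec(s["tcp_rot"]);best=None
    for k in(0,180):
        R=Ro.from_euler("z",yaw+k,degrees=True)*Ro.from_euler("x",180,degrees=True)
        ax=Ro.from_euler("z",yaw,degrees=True).apply([1,0,0])
        R=Ro.from_rotvec(ax*np.radians(lean))*R
        v=(R*R0.inv()).as_rotvec()/np.pi
        if best is None or np.linalg.norm(v)<np.linalg.norm(best): best=v
    return ((np.array(pos)-s["tool_pos"])/.15).round(3),best.round(4)
E
python3 - <<'E'
from h import *
print(row([.556,-.258,.25],-4))
print(Ro.from_rotvec(bot.read_state()["tcp_rot"]).as_matrix().round(3))
E
```

```text
(array([2.084, 2.477, 0.125]), array([-0.    ,  0.    , -0.1396]))
[[ 0.933  0.36   0.   ]
 [ 0.36  -0.933  0.   ]
 [ 0.    -0.    -1.   ]]
```

>>> servo_tool([
  [0.28,0.33,0.1,0,0,-0.04,0],
  [0.56,0.66,0.12,0,0,-0.08,0],
  [0.84,0.99,0.13,0,0,-0.1,0],
  [0.84,0.99,0.13,0,0,-0.14,0],
])

```text
time: 1.55
tool_pos: [0.3704, -0.4796, 0.2512]
tcp_rot: [3.139, -0.118, 0.001]
wrist_force: [1.2, -0.8, -1.1]
width: 1.0
grip_force: 0.0
```

>>> servo_tool([
  [0.28,0.33,0,0,0,0,0],
  [0.56,0.66,0,0,0,0,0],
  [0.84,0.99,0,0,0,0,0],
  [0.84,0.99,0,0,0,0,0],
])

```text
time: 1.95
tool_pos: [0.4966, -0.3306, 0.2511]
tcp_rot: [3.139, -0.111, 0.001]
wrist_force: [0.2, -0.8, -0.2]
width: 1.001
grip_force: 0.0
```

>>> servo_tool([
  [0.28,0.33,0,0,0,0,0],
  [0.4,0.5,0,0,0,0,0],
  [0.4,0.5,0,0,0,0,0],
  [0.4,0.5,0,0,0,0,0],
  [0.4,0.5,0,0,0,0,0],
])

```text
time: 2.45
tool_pos: [0.5548, -0.2583, 0.2507]
tcp_rot: [3.139, -0.112, -0.001]
wrist_force: [-0.0, 1.0, -0.1]
width: 0.998
grip_force: 0.0
```

```bash
python3 - <<'E'
from h import *
s=bot.read_state();print(s["time"],s["tool_pos"],s["q"],np.abs(s["joint_vel"]).max())
im=bot.read_camera("wrist");cv2.imwrite("pics/w1.png",cv2.resize(im[:,:,::-1],(800,600)))
for t,z in(("gun_squeeze",.122),("gun",0.),("socket_mouth",.038),("block_mid",.0535)):
    for m in bot.mark_of(t,"wrist"):
        p=m["at"][0]*384,m["at"][1]*512; print(t,round(m["score"],2),np.round(p),onz("wrist",*p,z).round(4))
E
```

```text
2.45 [ 0.55479887 -0.25828173  0.25072186] [-4.76045312e-01  1.34520313e-01  1.72167721e+00 -6.53393473e-04
  1.28566534e+00  1.16633209e+00] 0.0225789457810493
gun_squeeze 0.97 [ 91. 396.] [ 0.6376 -0.4037  0.122 ]
gun_squeeze 0.87 [181. 251.] [ 0.5558 -0.2561  0.122 ]
gun_squeeze 0.44 [180.  78.] [ 0.5717 -0.0693  0.122 ]
gun 0.78 [154. 249.] [ 0.5576 -0.2537  0.    ]
gun 0.71 [283. 246.] [ 0.3479 -0.2318 -0.    ]
gun 0.62 [ 90. 366.] [ 0.6382 -0.4192  0.    ]
socket_mouth 0.78 [176.  84.] [ 0.5565 -0.0225  0.038 ]
```

View pics/w1.png

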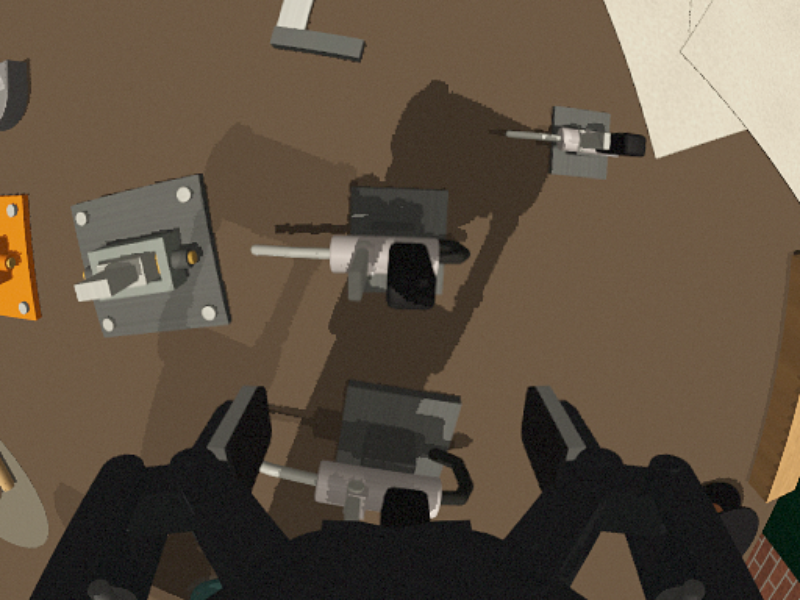

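The squeeze point (wrist picture 251,181) comes out at (0.556,-0.256), in line with the top and side estimates. Going down.

>>> servo_tool([
  [0.01,0.01,-0.25,0,0,0,0],
  [0.01,0.01,-0.5,0,0,0,0],
  [0.01,0.01,-0.75,0,0,0,0],
  [0.01,0.01,-0.9,0,0,0,0],
  [0.01,0.01,-1.0,0,0,0,0],
  [0.01,0.01,-1.0,0,0,0,0],
], newtons=25)

```text
time: 3.3
tool_pos: [0.5549, -0.2558, 0.0983]
tcp_rot: [-3.138, 0.113, 0.007]
wrist_force: [-0.3, 0.2, 0.6]
width: 1.0
grip_force: 0.0
```

>>> servo_tool([
  [0,0,0,0,0,0,0.6],
  [0,0,0,0,0,0,0.6],
  [0,0,0,0,0,0,0.6],
  [0,0,0,0,0,0,0.6],
  [0,0,0,0,0,0,0.6],
  [0,0,0,0,0,0,0.6],
  [0,0,0,0,0,0,0.6],
  [0,0,0,0,0,0,0.6],
])

```text
time: 4.1
tool_pos: [0.5581, -0.2594, 0.104]
tcp_rot: [3.134, -0.112, 0.006]
wrist_force: [-2.7, -8.4, 4.3]
width: 0.504
grip_force: 28.8
```

>>> servo_tool([
  [0,0,0,0,0,0,0.7],
  [0,0,0,0,0,0,0.7],
  [0,0,0,0,0,0,0.7],
  [0,0,0,0,0,0,0.7],
], newtons=40)

```text
time: 4.5
tool_pos: [0.5581, -0.2596, 0.1041]
tcp_rot: [3.134, -0.113, 0.006]
wrist_force: [-2.9, -9.3, 4.1]
width: 0.496
grip_force: 40.7
```

```bash
python3 - <<'E'
from h import *
im=bot.read_camera("side")[:,:,::-1];cv2.imwrite("pics/s2.png",cv2.resize(im[150:320,190:360],(600,600),interpolation=cv2.INTER_CUBIC))
s=bot.read_state();print(s["tool_pos"],s["width"],s["grip_force"])
E
```

```text
[ 0.55815759 -0.2595562   0.10413298] 0.4975308702897339 40.6731427134946
```

View pics/s2.png

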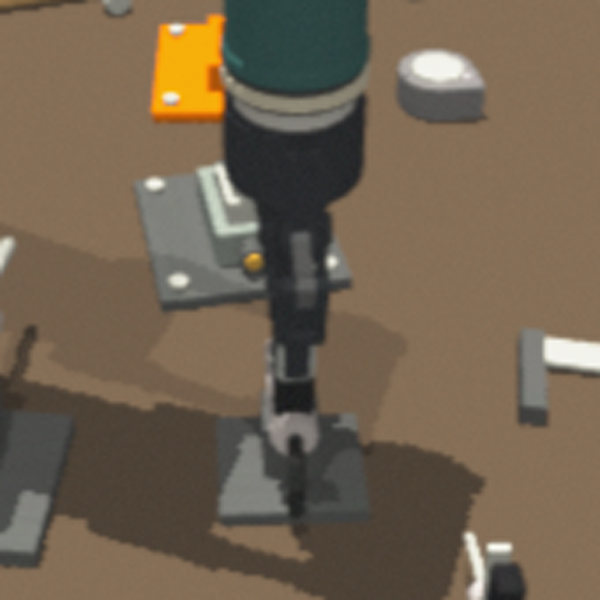

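The lever is at its stop: 42 mm over both, and no further travel from 29 N to 41 N. I'll let go and rise.

>>> servo_tool([
  [0,0,0,0,0,0,0],
  [0,0,0,0,0,0,0],
  [0,0,0,0,0,0,0],
  [0,0,0,0,0,0,0],
  [0,0,0,0,0,0,0],
  [0,0,0,0,0,0,0],
  [0,0,0.2,0,0,0,0],
  [0,0,0.5,0,0,0,0],
  [0,0,0.75,0,0,0,0],
  [0,0,1.0,0,0,0,0],
  [0,0,1.0,0,0,0,0],
], newtons=25)

```text
time: 5.65
tool_pos: [0.5603, -0.2578, 0.2585]
tcp_rot: [3.134, -0.111, 0.018]
wrist_force: [1.1, -0.1, 0.3]
width: 0.999
grip_force: 0.0
```

>>> servo_tool([
  [0,0.25,0,0,0,0.01,0],
  [0,0.5,0,0,0,0.02,0],
  [0,0.75,0,0,0,0.03,0],
  [0,1.0,0,0,0,0.04,0],
])

```text
time: 6.05
tool_pos: [0.5563, -0.1048, 0.25]
tcp_rot: [-3.14, -0.087, 0.001]
wrist_force: [0.8, -0.8, -0.3]
width: 1.0
grip_force: 0.0
```

>>> servo_tool([
  [0.0,0.25,0,0,0,0,0],
  [0,0.5,-0.05,0,0,0,0],
  [0,0.58,-0.15,0,0,0,0],
  [0,0.58,-0.15,0,0,0,0],
  [0,0.58,-0.15,0,0,0,0],
])

```text
time: 6.55
tool_pos: [0.5562, -0.0197, 0.2272]
tcp_rot: [3.14, 0.087, -0.003]
wrist_force: [0.3, -0.6, -0.3]
width: 0.998
grip_force: 0.0
```

```bash
python3 - <<'E'
from h import *
s=bot.read_state();print(s["time"],s["tool_pos"],Ro.from_rotvec(s["tcp_rot"]).as_matrix().round(3)[:,1],s["width"])
im=bot.read_camera("wrist");cv2.imwrite("pics/w2.png",cv2.resize(im[:,:,::-1],(800,600)))
for t,z in(("block_mid",.0535),("socket_mouth",.038),("fixture",0.),("block",.01)):
    for m in bot.mark_of(t,"wrist"):
        p=m["at"][0]*384,m["at"][1]*512; print(t,round(m["score"],2),np.round(p),onz("wrist",*p,z).round(4))
E
```

```text
6.55 [ 0.55620966 -0.01970347  0.22717192] [ 0.055 -0.998  0.001] 0.9982178709647924
socket_mouth 0.9 [131.  73.] [0.5964 0.2125 0.038 ]
socket_mouth 0.82 [161. 258.] [ 0.5637 -0.0254  0.038 ]
fixture 0.98 [127.  85.] [0.5967 0.2166 0.    ]
fixture 0.6 [154. 256.] [ 0.5644 -0.0237  0.    ]
block 0.73 [158. 252.] [ 0.5618 -0.0188  0.01  ]
block 0.72 [ 44. 401.] [ 0.7285 -0.2024  0.01  ]
```

View pics/w2.png

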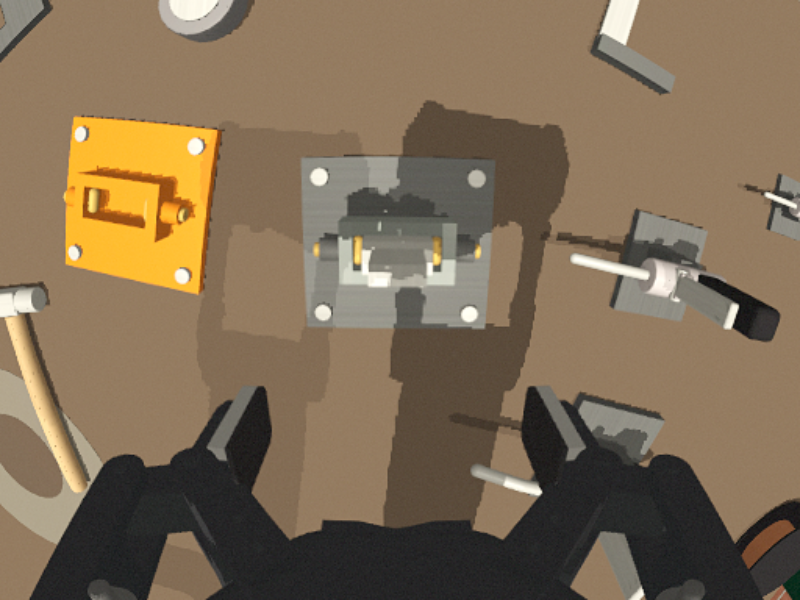

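The gripper lines up with the steel fixture in yaw. Its bolts are at (319,177), (477,178), (323,313) and (470,314), and I'll use them to fix the centre.

```bash
python3 - <<'E'
from h import *
k=.64
B=np.array([onz("wrist",r*k,c*k,.012) for c,r in((319,177),(477,178),(323,313),(470,314))])
print(B.round(4),B.mean(0).round(4))
c=B.mean(0); y=B[[0,2]].mean(0)-B[[1,3]].mean(0); print("yaw",np.degrees(np.arctan2(-y[0],y[1])))
# top view bolts in crop1 (5x, origin 220,165)
T=np.array([onz("top",165+r/5,220+c/5,.012) for c,r in((86,90),(303,76),(97,289),(318,275))]);print("top",T.mean(0).round(4))
y=T[[0,2]].mean(0)-T[[1,3]].mean(0); print("yaw",np.degrees(np.arctan2(-y[0],y[1])))
p=T.mean(0)
for q in (B.mean(0),p):
  print(row([q[0],q[1],.055],3))
  for dx in(-7,7):
    for dy in(-18,18):
      r,c=proj("wrist",[q[0]+dx/1e3,q[1]+dy/1e3,.097]);print((c/k).round(),(r/k).round())
E
python3 - <<'E'
import cv2
im=cv2.imread('pics/w2.png');cv2.imwrite('pics/w2c.png',cv2.resize(im[190:310,320:480],(800,600),interpolation=cv2.INTER_CUBIC))
E
```

```text
[[ 0.6147  0.0425  0.012 ]
 [ 0.6205 -0.0799  0.012 ]
 [ 0.5028  0.0378  0.012 ]
 [ 0.5083 -0.0847  0.012 ]] [ 0.5616 -0.0211  0.012 ]
yaw 2.631179655524316
top [ 0.5619 -0.0207  0.012 ]
yaw 2.740183971300896
(array([ 0.029, -0.005, -1.159]), array([ 0.0001,  0.0003, -0.0002]))
426.0 288.0
368.0 286.0
428.0 267.0
369.0 264.0
(array([ 0.031, -0.002, -1.159]), array([ 0.0001,  0.0003, -0.0002]))
425.0 288.0
368.0 285.0
427.0 266.0
368.0 263.0
```

View pics/w2c.png

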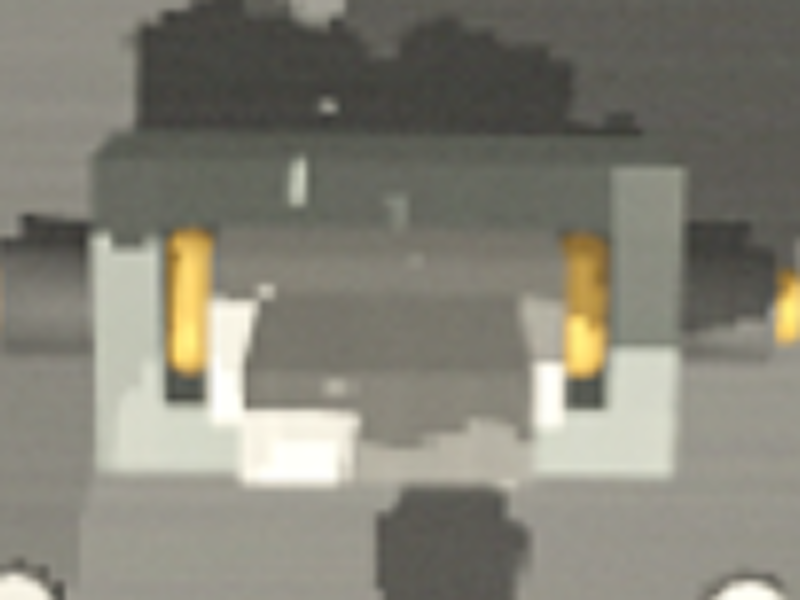

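The tab's top face in the crop spans columns 368–426 and rows 264–287. The prediction from centre (0.562,-0.021) is 368–427 and 264–288, so the centre is right. Going down to grasp across y.

>>> servo_tool([
  [0.03,-0.005,-0.2,0,0,0,0],
  [0.03,-0.005,-0.45,0,0,0,0],
  [0.03,-0.005,-0.65,0,0,0,0],
  [0.03,-0.005,-0.8,0,0,0,0],
  [0.03,-0.005,-0.8,0,0,0,0],
  [0.03,-0.005,-0.8,0,0,0,0],
])

```text
time: 7.4
tool_pos: [0.5615, -0.0204, 0.1086]
tcp_rot: [3.14, 0.084, -0.0]
wrist_force: [-0.2, -0.2, 0.1]
width: 0.994
grip_force: 0.0
```

>>> servo_tool([
  [0,0,-0.12,0,0,0,0],
  [0,0,-0.24,0,0,0,0],
  [0,0,-0.36,0,0,0,0],
  [0,0,-0.36,0,0,0,0],
  [0,0,-0.36,0,0,0,0],
])

```text
time: 7.9
tool_pos: [0.5626, -0.0201, 0.056]
tcp_rot: [3.14, 0.085, 0.004]
wrist_force: [-0.4, 0.9, 0.5]
width: 1.008
grip_force: 0.0
```

>>> servo_tool([
  [0,0,0,0,0,0,0.7],
  [0,0,0,0,0,0,0.7],
  [0,0,0,0,0,0,0.7],
  [0,0,0,0,0,0,0.7],
  [0,0,0,0,0,0,0.7],
  [0,0,0,0,0,0,0.7],
  [0,0,0,0,0,0,0.7],
  [0,0,0,0,0,0,0.7],
], newtons=100)

```text
time: 8.7
tool_pos: [0.562, -0.0201, 0.0555]
tcp_rot: [3.14, 0.086, 0.002]
wrist_force: [-2.2, -0.6, 4.9]
width: 0.413
grip_force: 101.9
```

```bash
python3 - <<'E'
from h import *
s=bot.read_state();print(s["time"],s["tool_pos"],s["wrist_force"],s["torque"],s["width"])
im=bot.read_camera("side")[:,:,::-1];cv2.imwrite("pics/s3.png",cv2.resize(im[130:270,190:330],(600,600),interpolation=cv2.INTER_CUBIC))
h=s["tool_pos"][2]-.026
for a in(9,):print(h*np.sin(np.radians(a))/.15,h*(1-np.cos(np.radians(a)))/.15)
E
```

```text
8.7 [ 0.56198541 -0.02005193  0.05545581] [-2.19329042 -0.583155    4.87302296] [-0.07977301  0.25660455 -0.08847051] 0.41253744769395734
0.030719359343324284 0.0024176660128784025
```

View pics/s3.png

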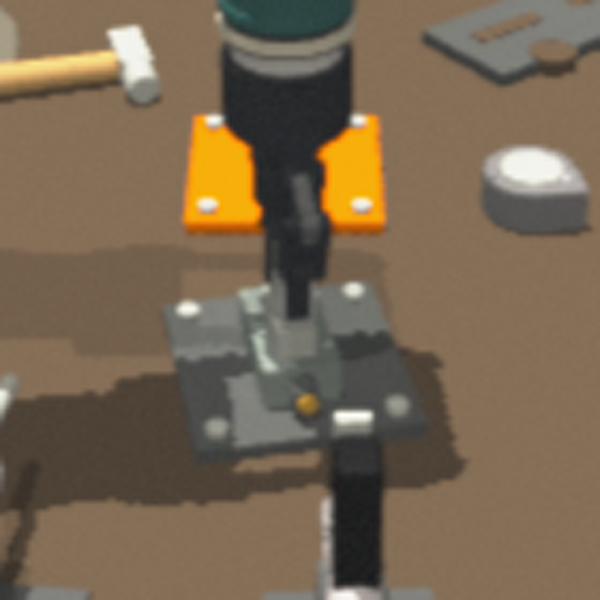

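Gripped at 35 mm width, on the tab's y faces. First lean is to the left.

>>> servo_tool([
  [0,0.011,0.004,-0.018,-0.001,0,0.7],
  [0,0.022,0.008,-0.037,-0.002,0,0.7],
  [0,0.034,0.013,-0.056,-0.003,0,0.7],
  [0,0.034,0.013,-0.056,-0.003,0,0.7],
  [0,0.034,0.013,-0.056,-0.003,0,0.7],
])

```text
time: 9.25
tool_pos: [0.5619, -0.0132, 0.0586]
tcp_rot: [2.965, 0.081, 0.008]
wrist_force: [-4.8, 5.0, 14.1]
width: 0.407
grip_force: 103.2
```

```bash
cat > st.py <<'E'
from h import *
s=bot.read_state();M=Ro.from_rotvec(s["tcp_rot"]).as_matrix();a=-M[:,2]
print(s["time"],s["tool_pos"].round(4) if hasattr(s["tool_pos"],"round") else s["tool_pos"],"lean left deg",np.degrees(np.arctan2(a[1],a[2])).round(2),"fwd",np.degrees(np.arctan2(a[0],a[2])).round(2),"F",np.round(s["wrist_force"],1),"T",np.round(s["torque"],2),s["width"])
g=np.array(s["tool_pos"])+a*.03; print("axis pt at jaw depth", (np.array(s["tool_pos"])-a*.03).round(4))
E
python3 st.py
```

```text
9.25 [ 0.5619 -0.0132  0.0586] lean left deg 10.02 fwd -0.61 F [-4.8  5.  14.1] T [ 0.68  1.12 -0.23] 0.40737417178074936
axis pt at jaw depth [ 0.5622 -0.0184  0.0291]
```

>>> servo_tool([
  [0,-0.017,0.01,0.028,0.002,0,0.7],
  [0,-0.034,0.015,0.056,0.003,0,0.7],
  [0,-0.051,0.018,0.083,0.004,0,0.7],
  [0,-0.068,0.02,0.111,0.006,0,0.7],
  [0,-0.068,0.02,0.111,0.006,0,0.7],
  [0,-0.068,0.02,0.111,0.006,0,0.7],
])

```text
time: 9.85
tool_pos: [0.562, -0.0255, 0.0591]
tcp_rot: [-2.969, -0.078, 0.005]
wrist_force: [3.8, -1.5, -3.9]
width: 0.408
grip_force: 102.0
```

```bash
python3 st.py; python3 - <<'E'
from h import *
im=bot.read_camera("wrist")[:,:,::-1];cv2.imwrite("pics/w3.png",cv2.resize(im[150:384,130:370],(600,585),interpolation=cv2.INTER_CUBIC))
E
```

```text
9.85 [ 0.562  -0.0255  0.0591] lean left deg -9.82 fwd 0.47 F [ 3.8 -1.5 -3.9] T [-0.01 -0.64 -0.03] 0.40822491582056597
axis pt at jaw depth [ 0.5617 -0.0204  0.0296]
```

View pics/w3.png

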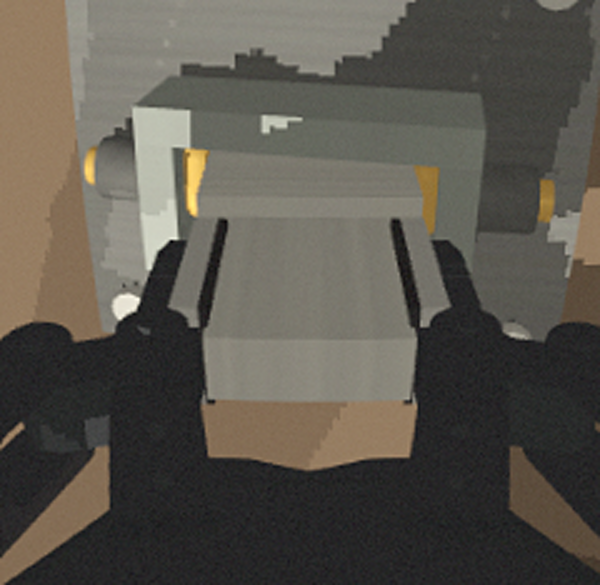

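The block leans with the fingers and has walked up about 4 mm. More swings, with a rise on each.

>>> servo_tool([
  [0,0.017,0.01,-0.028,-0.002,0,0.7],
  [0,0.034,0.015,-0.056,-0.003,0,0.7],
  [0,0.051,0.018,-0.083,-0.004,0,0.7],
  [0,0.068,0.02,-0.111,-0.006,0,0.7],
  [0,0.068,0.02,-0.111,-0.006,0,0.7],
  [0,0.068,0.02,-0.111,-0.006,0,0.7],
])

```text
time: 10.5
tool_pos: [0.561, -0.0136, 0.0619]
tcp_rot: [2.964, 0.086, 0.007]
wrist_force: [2.8, 0.3, -3.6]
width: 0.408
grip_force: 103.3
```

>>> servo_tool([
  [0,-0.017,0.01,0.028,0.002,0,0.7],
  [0,-0.034,0.015,0.056,0.003,0,0.7],
  [0,-0.051,0.018,0.083,0.004,0,0.7],
  [0,-0.068,0.02,0.111,0.006,0,0.7],
  [0,-0.068,0.02,0.111,0.006,0,0.7],
  [0,-0.068,0.02,0.111,0.006,0,0.7],
])

```text
time: 11.1
tool_pos: [0.5614, -0.0257, 0.0653]
tcp_rot: [-2.967, -0.078, 0.006]
wrist_force: [2.3, 0.0, -2.7]
width: 0.407
grip_force: 105.6
```

```bash
python3 st.py
```

```text
11.1 [ 0.5614 -0.0257  0.0653] lean left deg -9.91 fwd 0.5 F [ 2.3  0.  -2.7] T [ 0.25 -0.35  0.05] 0.4074250985156923
axis pt at jaw depth [ 0.5612 -0.0206  0.0358]
```

>>> servo_tool([
  [0,0.018,0.008,-0.03,-0.002,0,0.7],
  [0,0.036,0.014,-0.06,-0.003,0,0.7],
  [0,0.054,0.018,-0.089,-0.005,0,0.7],
  [0,0.054,0.018,-0.089,-0.005,0,0.7],
])

```text
time: 11.5
tool_pos: [0.5609, -0.0158, 0.0678]
tcp_rot: [3.029, 0.092, 0.005]
wrist_force: [0.7, -4.4, -3.9]
width: 0.404
grip_force: 106.2
```

>>> servo_tool([
  [0,-0.01,0.012,0.017,0.001,0,0.7],
  [0,-0.02,0.025,0.033,0.002,0,0.7],
  [0,-0.02,0.035,0.033,0.002,0,0.7],
  [0,-0.02,0.05,0.033,0.002,0,0.7],
  [0,-0.02,0.05,0.033,0.002,0,0.7],
])

```text
time: 12.0
tool_pos: [0.5608, -0.02, 0.0757]
tcp_rot: [3.138, 0.085, -0.002]
wrist_force: [-0.9, -1.9, -2.0]
width: 0.407
grip_force: 107.0
```

```bash
python3 st.py
```

```text
12.0 [ 0.5608 -0.02    0.0757] lean left deg 0.12 fwd 0.06 F [-0.9 -1.9 -2. ] T [-0.24  0.24  0.05] 0.4070193875019382
axis pt at jaw depth [ 0.5607 -0.0201  0.0457]
```

Free of the jaws: about 20 mm up with little force. Another 23 mm goes straight up.

>>> servo_tool([
  [0,0,0.03,0,0,0,0.7],
  [0,0,0.06,0,0,0,0.7],
  [0,0,0.1,0,0,0,0.7],
  [0,0,0.13,0,0,0,0.7],
  [0,0,0.155,0,0,0,0.7],
  [0,0,0.155,0,0,0,0.7],
  [0,0,0.155,0,0,0,0.7],
  [0,0,0.155,0,0,0,0.7],
  [0,0,0.155,0,0,0,0.7],
  [0,0,0.155,0,0,0,0.7],
])

```text
time: 13.0
tool_pos: [0.5611, -0.0198, 0.0983]
tcp_rot: [3.137, 0.086, -0.001]
wrist_force: [0.3, -0.2, -5.5]
width: 0.407
grip_force: 106.7
```

```bash
python3 st.py; python3 - <<'E'
from h import *
im=bot.read_camera("side")[:,:,::-1];cv2.imwrite("pics/s4.png",cv2.resize(im[130:270,190:330],(600,600),interpolation=cv2.INTER_CUBIC))
E
```

```text
13.0 [ 0.5611 -0.0198  0.0983] lean left deg 0.18 fwd 0.04 F [ 0.3 -0.2 -5.5] T [ 0.04 -0.02 -0.06] 0.40708416527538427
axis pt at jaw depth [ 0.5611 -0.0199  0.0683]
```

View pics/s4.png

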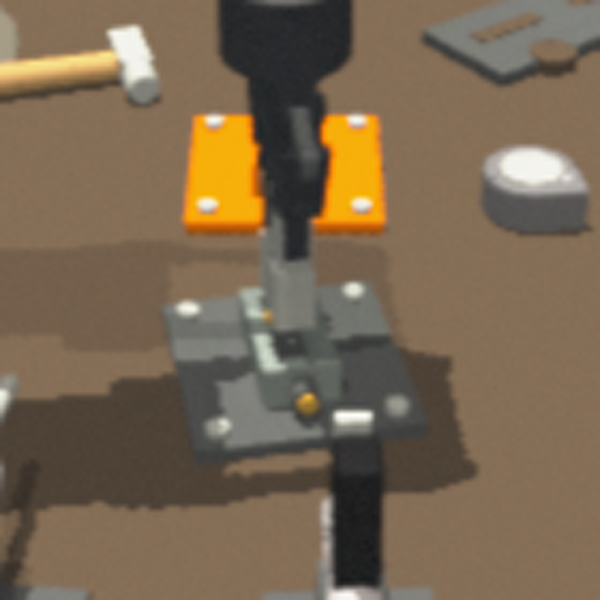

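The block hangs clear above the socket, upright, with its foot around (290,310). The 5.5 N on the wrist matches its weight alone.

```bash
python3 -c "
from workcell import bot
print(bot.finish_job())"
```

```text
the job is handed in; nothing more can be done
None
```

I squeezed the trigger to its stop and released it, rocked the block left, right, left, right and left out of the socket, and handed the job in at 13 s with the block held upright and centred about 15 mm above the rim; no verdict came back.

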